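# Draw the top sign blank off the stack

### The job

Three sign blanks lie stacked in the three-sided wooden tray. With light fingertip pressure draw only the top blank out through the tray's open side, keeping it flat, and slide it along the lettering bed until its leading edge rests square against the metal stop bar. Leave the two blanks below as they lie in the tray, and do not disturb the jar, sanding block and tape roll beside the work.

Things in the scene. Friction and masses are not known exactly. Their poses are not given: they have to be found in the camera images.
- stack_tray: Fixed pale wooden tray with the stack. Origin: on the table below the stack's place. Floor 10 mm up. Fences, tops 34 mm above the table (6 mm over the stack), stand at the back (inner face y = -79 mm) and both sides (inner faces x = +-59 mm), so the blanks' edges are shut in. Only its +y side is open: there the top blank leaves, towards the bed.
- bed: Fixed lettering bed before the tray's open side, turned as the tray is, 140 mm wide (x). Smooth deck 20 mm above the table, 2 mm below the top blank's underside, with bevelled leading edge. Origin: on the table below the middle of the free deck, which runs from y = -82.5 mm (6 to 24 mm beyond the stack) to the stop at y = +82.5 mm. y points away from the tray.
- stop_face (a point): Middle of the stop bar's face towards the tray, at deck height (20 mm above the table). The bar is metal, fixed, 140 mm wide, 12 mm higher than the deck, square to the bed's y axis. The point's y axis points along the slide, away from the tray.
- top_panel: Top blank: smooth plywood plate 110 (x) x 150 (y) x 6 mm, about 0.22 kg. Origin: centre of its underside; y points along the slide. On blanks or deck it slides with friction about 0.2; fingertips grip at least twice as well: dragging takes a press of 4 to 8 N. The blanks below lie loose: a fingertip that catches one shifts it. Over 25 N marks the face. Measured heights are too coarse to press by position.
- top_face (a point): Centre of the top blank's upper face, 6 mm above its underside and 28 mm above the table at the start.
- top_edge (a point): Middle of the lower leading edge (+y end, 75 mm from the centre) of the top blank.
- middle_panel: The second blank, same plate as the top one. Origin: centre of its underside. Stays on the stack; must not be shifted by more than 6 mm.
- bottom_panel: The lowest blank, same plate. Origin: centre of its underside, 10 mm above the table on the tray floor. Stays; must not be shifted by more than 6 mm.
- jar: Bystander: small lidded jar, diameter 59 mm, height 50 mm. Origin: centre of its underside. Stands beside the tray or bed, on the side of their +x axis; swaps places with the other two bystanders.
- block: Bystander: cork sanding block, 112 x 69 x 30 mm. Origin: centre of its underside.
- tape: Bystander: roll of masking tape lying flat, diameter 84 mm, height 18 mm. Origin: centre of its underside.
Not all that is in view belongs to the job. What is shaped like the top_panel but green or red is not meant.

How it is judged (in metres and radians):
On the way:
1. The top blank is drawn off the stack: its leading edge is well over the bed, within 80 mm of the stop (y of top_edge in the frame of stop_face above -0.08 m), for 0.1 s.
At the end, for the whole second after the job is handed in: The top blank lies flat and at rest on the bed's deck, its leading edge within 3 mm of the stop bar and square to it within 0.04 rad, not more than 20 mm off the bed's middle line; the two lower blanks lie within 6 mm, the three bystanders within 15 mm, of where they were (y of top_edge in the frame of stop_face between -0.003 and 0.003 m and x of top_panel in the frame of bed between -0.02 and 0.02 m and z of top_panel in the frame of bed between 0.018 and 0.022 m and angle between the y axis of top_panel and the y axis of bed, either way round below 0.04 rad and angle between top_panel's own z axis and vertical below 0.03 rad and linear speed of top_panel below 0.01 m/s and distance of each of middle_panel, bottom_panel from where it was at the start of the episode below 0.006 m and distance of each of jar, block, tape from where it was at the start of the episode below 0.015 m); the robot touches nothing.
It fails at once if the top blank is pressed or pushed with more than 25 N (contact force between the fingers and top_panel above 25 N).
It fails at once if the top blank is tipped up by more than 0.15 rad (angle between top_panel's own z axis and vertical above 0.15 rad).
It fails at once if a lower blank is shifted by more than 6 mm (distance of any of middle_panel, bottom_panel from where it was at the start of the episode above 0.006 m).
It fails at once if a bystander is shifted by more than 15 mm (distance of any of jar, block, tape from where it was at the start of the episode above 0.015 m).
It also fails if it takes over 58 s, if anything falls off the work surface, if the arm or the gripper's body presses on something with over 40 N, if the wrist force passes 120 N, or if a joint passes its speed limit or range.

### The arm

A 7-joint arm with a two-finger parallel gripper is mounted at the origin on a cart in front of the work surface, level with it; the furniture and walls round the work are solid. World frame = base frame: x ahead of the robot, y to its left, z up, the work surface at z = 0. Lengths are in m, angles in degrees, forces in N, time in s.
With the tool pointing down it reaches from about 0.425 to 0.875 m from the base axis. Payload 4.7 kg.
Tool frame: the origin (TCP) lies at the very end of the fingers, on their centre line; the grasp point (between the pads) lies 19 mm behind it; z points along the fingers, y is the direction in which the jaws open and shut (so a half turn about z gives the same grasp; the last joint's range is limited). The gripper opens to 87 mm and grips with 3 to 60 N. Pads are 19 mm wide; open, the fingers measure 117 mm over their backs; the gripper's body (75 mm by 190 mm) begins 51 mm behind the grasp point.
Start: joints at [-69.952, 18.392, -4.016, 83.108, 1.295, 78.541, -3.26], TCP at [0.214, 0.614, 0.223] pointing down, gripper open.
Joint ranges: [-163.93, 163.93], [-17.29, 119.83], [-79.2, 71.16], [3.27, 140.29], [-89.18, 269.18], [5.43, 117.66], [-154.24, 154.24]. Speed limits (degrees/s): [147.25, 147.25, 180, 180, 180, 180, 180].

### API

Orientations are given as [roll, pitch, yaw] about the fixed x, y, z axes, in that order (R = Rz(yaw) Ry(pitch) Rx(roll)).
In Python, from cell import * gives the robot as it stands.
- The arm moves only by the tool drive_tool, never from a script. Its argument "moves" is text: rows parted by semicolons, each of 5 numbers parted by spaces: the shift along the tool's x, y, z in m, then the turn about the tool's z in degrees, then the gripper's target within -1 to 1 (fully open at 1, half-way at 0, shut at -1). In form: x y z yaw fingers; .... A call has exactly 8 rows; each row is the pose to reach, as a shift and turn from the pose commanded when the call began, along the tool's axes at that moment; what a row does not reach only later rows make up. A row lasts 1/10 s, in which the tool goes at most 50 mm and 8.59 degrees, less where a joint would pass 70% of its speed; a pose out of reach is approached as far as the arm can. A call with a gripper value outside its range is refused whole. The fingers move at their own pace and stop on an object; "grip_force" is the grip in N (left out, the last holds). Time passes only in rows, so rows that repeat a pose let the fingers close, or fill a call up. It gives the time, the measured TCP pose, the force and the opening at its end, in the units of the state.
- get_obs(): the state, without advancing time (a new reading comes with each control period).
- read_camera(name): name is "scene" or "top" or "wrist"; returns (picture, depth): 400x640x3 uint8, red, green, blue; 400x640 float32, m along the optical axis (not along the pixel's ray), 0 where there is no reading.
- calibration(name): a dict with "intrinsics" (3x3 intrinsics, pixels), "cam_to_world" (4x4, takes a point from camera to world coordinates); the wrist camera has in their place "T_tool_cam" (4x4, takes a point from camera to tool coordinates, whose origin is the TCP and whose axes are the flange's). Camera axes: x right, y up, looking along -z (the intrinsics and any distortion apply to the point x, -y, -z); pixel columns grow to the right and rows downward; lengths in m; the calibration is good to about 2 mm. A picture is of the moment at which its call begins: read the wrist's pose just before it. calibration takes no time and is no camera call.
- sign_off(): hands the job in, once; it reports no verdict.
Trained networks look in the newest picture that a camera, given by its name, has taken for a name from the list of things; names that differ only in an ending like _2 or _b are one class to them, and where a whole thing is asked for, a point or a joint stands for the part that bears it (a point fixed in the world has none). Each returns a list of dicts, best first, with "conf" (0 to 1); they miss things now and then, are a little off and sometimes report something else, mostly with a low value. They report only what shows in the picture. A call takes as long as a camera call. They do not tell look-alikes from the thing itself.
- search_frame(camera, name): "uv" ([column, row] in pixels, amid what is visible of it).
- pinpoint(camera, name): "uv" ([column, row] in pixels: a listed point, or the origin of a listed thing).
The state is a dict: "time_s": time; "qpos": joint angles; "joint_velocities": joint speeds; "effort": joint torques, N m; "tool_pos": TCP position; "tool_rot": TCP orientation; "force": force on the tool from outside, world axes, zero at the start; "wrist_torque": the same for the moment, N m; "grip_width": finger opening in m.
Only numpy, scipy, OpenCV 4.12 (cv2) and the standard library are available. Lean on these libraries where they do the work, as an engineer would, in place of code of your own. Each camera call takes 0.05 s, during which the arm holds its last target. There are 200 camera calls.

## Working session

There is one attempt and no reset: what is moved stays moved. The work goes in short steps, Python scripts to look and compute and a tool call to move; the robot and the scene stay as the last step left them, time stands still between calls to the robot, and variables do not carry over. Pictures are saved under pics/ and viewed, about 8 in all and at most 12, crops included, and the job is handed in when it is done.

Besides the shell and the picture viewer there is one more tool, called in YAML: its name, and indented under it one key for each argument. drive_tool: Moves the arm, as the interface text tells. Its arguments: {"type":"object","properties":{"moves":{"type":"string"},"grip_force":{"type":"number"}},"required":["moves"]}

```bash
ls; mkdir -p pics
cat > h.py <<'E'
from cell import *
import numpy as np, cv2
from scipy.spatial.transform import Rotation as R
def c2w(name,obs=None):
    c=calibration(name)
    if 'cam_to_world' in c: return np.array(c['intrinsics']),np.array(c['cam_to_world']),c
    o=obs or get_obs(); T=np.eye(4); T[:3,:3]=R.from_euler('xyz',o['tool_rot'],degrees=True).as_matrix(); T[:3,3]=o['tool_pos']
    return np.array(c['intrinsics']),T@np.array(c['T_tool_cam']),c
def cloud(d,K,T):
    v,u=np.mgrid[:d.shape[0],:d.shape[1]]
    p=np.stack([(u-K[0,2])/K[0,0]*d,-(v-K[1,2])/K[1,1]*d,-d],-1)
    return p@T[:3,:3].T+T[:3,3]
def onplane(uv,z,K,T):
    r=T[:3,:3]@np.array([(uv[0]-K[0,2])/K[0,0],-(uv[1]-K[1,2])/K[1,1],-1])
    return T[:3,3]+r*(z-T[2,3])/r[2]
E
python3 - <<'E'
from h import *
o=get_obs(); print(o)
for n in ['top','scene']:
    im,d=read_camera(n); cv2.imwrite(f'pics/{n}0.png',im[:,:,::-1]); np.savez(f'pics/{n}0.npz',im=im,d=d)
    K,T,c=c2w(n); print(n,K.round(1).tolist(),T.round(3).tolist(),[k for k in c], c.get('distortion'))
    P=cloud(d,K,T)
    for t in ['top_face','top_edge','top_panel','stop_face','bed','stack_tray','jar','block','tape']:
        for r in pinpoint(n,t)[:3]:
            u,v=np.array(r['uv']).astype(int); print(t,round(r['conf'],2),np.round(r['uv'],1),P[min(v,399),min(u,639)].round(3))
E
```

```text
pics
{'time_s': 0.0, 'qpos': array([-69.95298157,  18.43817363,  -4.01474885,  83.17679704,
         1.29415745,  78.53733147,  -3.25901728]), 'joint_velocities': array([-0.04039753,  0.0083003 , -0.01406458,  0.13756423, -0.04001934,
        0.03999172, -0.01032949]), 'effort': array([-1.03012204e-03, -4.91288996e+01, -4.04271148e-01, -3.12518191e+01,
       -6.39419211e-02,  4.39458154e-02,  2.20283305e-04]), 'tool_pos': array([0.21405282, 0.61316371, 0.22145481]), 'tool_rot': array([-1.79892888e+02,  5.10003678e-03,  1.60762850e+02]), 'force': array([-0.21087542,  0.11131865,  1.10183269]), 'wrist_torque': array([-0.0004038 ,  0.04291712,  0.04800442]), 'grip_width': 0.0871710801946576}
top [[367.2, 0.0, 322.7], [0.0, 367.2, 192.1], [0.0, 0.0, 1.0]] [[0.003, 0.995, -0.101, 0.532], [-1.0, 0.003, -0.003, -0.059], [-0.003, 0.101, 0.995, 0.904], [0.0, 0.0, 0.0, 1.0]] ['intrinsics', 'cam_to_world'] None
top_face 0.9 [201.1 141.9] [0.749 0.247 0.007]
top_face 0.63 [349.8 235.7] [ 0.518 -0.119  0.026]
top_face 0.55 [454.5 260.4] [ 0.459 -0.373  0.008]
top_edge 0.94 [320.4 230.4] [ 0.53  
[... 838 characters left out ...]
9.2] [ 0.503 -0.076  0.029]
top_edge 0.78 [355.  280.3] [ 0.437 -0.302  0.006]
top_edge 0.78 [299.  180.6] [0.807 0.222 0.005]
top_panel 0.94 [318.9 233.1] [ 0.514 -0.124  0.03 ]
top_panel 0.7 [285.1 183.8] [0.75  0.239 0.005]
top_panel 0.56 [383.1 289.6] [ 0.452 -0.367  0.006]
stop_face 0.61 [266.  207.4] [0.54  0.111 0.022]
bed 0.97 [282.9 221. ] [0.51 0.01 0.02]
bed 0.5 [317.2 231.5] [ 0.52  -0.115  0.03 ]
stack_tray 0.65 [322.2 240.7] [ 0.496 -0.153  0.028]
stack_tray 0.4 [301.8 226.7] [ 0.513 -0.063  0.029]
jar 0.58 [302.3 202.1] [0.657 0.067 0.013]
block 0.95 [371.4 229. ] [ 0.627 -0.218  0.031]
block 0.59 [302.8 200.8] [0.657 0.067 0.02 ]
tape 0.89 [336.9 213.2] [ 0.684 -0.053  0.004]
```

Run:
```python
import cv2
a=cv2.imread('pics/top0.png'); cv2.imwrite('pics/crop1.png',cv2.resize(a[110:310,170:490],None,fx=2.5,fy=2.5,interpolation=cv2.INTER_CUBIC))
```

```text
(no output)
```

View pics/crop1.png

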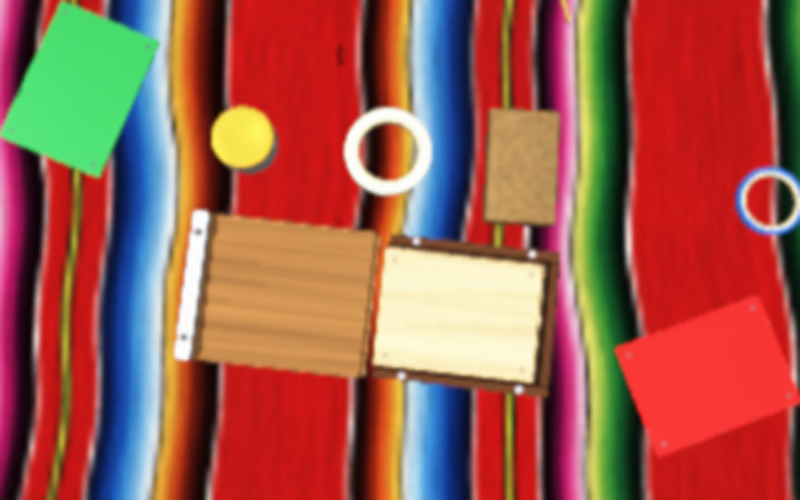

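View pics/scene0.png

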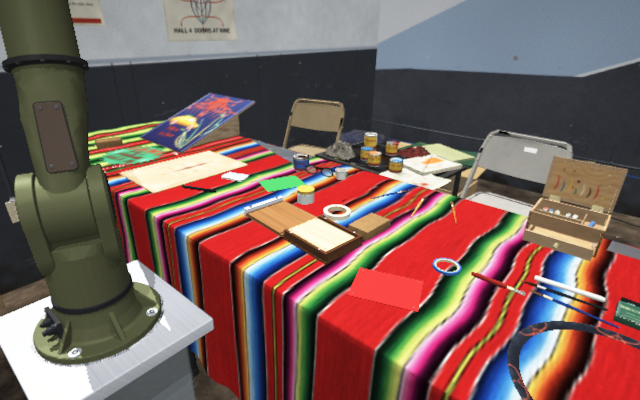

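The cream panel in the tray (top image px 350,236) is the target. Green (202,142) and red (454,260) lie on the tablecloth and are decoys. The stop is the white bar at about (248,224). The yellow jar, white tape roll and cork block lie on the bed's upper (+x) side.

Run:
```python
from h import *
z=np.load('pics/top0.npz'); im=z['im']; d=z['d']; K,T,_=c2w('top')
P=cloud(d,K,T)
hsv=cv2.cvtColor(im,cv2.COLOR_RGB2HSV)
def fit(mask,z,seed,name):
    n,l,s,c=cv2.connectedComponentsWithStats(mask.astype(np.uint8))
    i=l[seed[1],seed[0]]; m=l==i
    ct=max(cv2.findContours(m.astype(np.uint8),cv2.RETR_EXTERNAL,cv2.CHAIN_APPROX_NONE)[0],key=len)[:,0]
    q=np.array([onplane(p,z,K,T)[:2] for p in ct]).astype(np.float32)
    r=cv2.minAreaRect(q*1000); print(name,i,m.sum(),np.round(r[0],1),np.round(r[1],1),round(r[2],2),'depth z',np.median(P[m][:,2]).round(4))
    return r
H,S,V=[hsv[...,k].astype(int) for k in range(3)]
for n,s in [('panel',(350,236)),('bed',(287,228)),('stop',(247,222))]: print(n,hsv[s[1],s[0]])
roi=np.zeros(H.shape,bool); roi[190:270,235:395]=1
fit(roi&(H>12)&(H<38)&(S<120)&(V>190),.028,(350,236),'panel')
fit(roi&(H>6)&(H<20)&(S>100)&(S<190)&(V>100),.020,(287,228),'bed')
fit(roi&(S<50)&(V>170),.032,(247,222),'stop')
```

```text
panel [ 25  50 253]
bed [ 15 153 208]
stop [  0   1 253]
panel 8 3024 [ 517.6 -129. ] [151.7 111.4] 83.84 depth z 0.0274
bed 3 4596 [526.8 -51.6] [338.1 143.7] 84.24 depth z 0.0193
stop 3 385 [545.2 123.8] [ 15.3 140.9] 83.7 depth z 0.031
```

drive_tool:
  moves: "-0.036 -0.033 0 7.5 0; -0.072 -0.066 0 15 0; -0.108 -0.098 0 22.5 0; -0.145 -0.131 0 30 0; -0.181 -0.164 0 37.5 0; -0.217 -0.197 0 45 0; -0.253 -0.23 0 52.5 0; -0.289 -0.262 0 60 0"
  grip_force: 20

```text
time_s: 1.8
tool_pos: [0.4014, 0.2692, 0.2229]
tool_rot: [180.0, -0.0, 100.4]
force: [0.5, 0.3, -0.4]
grip_width: 0.0443
```

drive_tool:
  moves: "-0.045 0.0045 0.01 2 0; -0.09 0.009 0.02 4 0; -0.135 0.0135 0.03 6 0; -0.18 0.018 0.04 8 0; -0.225 0.0225 0.05 10 0; -0.27 0.027 0.06 12 0; -0.315 0.0315 0.07 14 0; -0.36 0.036 0.08 17 0"

```text
time_s: 2.6
tool_pos: [0.5038, -0.0775, 0.1427]
tool_rot: [179.9, -0.1, 83.7]
force: [0.7, 0.3, 0.4]
grip_width: 0.0435
```

```bash
cat > w.py <<'E'
from h import *
import sys
name=sys.argv[1]; o=get_obs(); im,d=read_camera('wrist'); cv2.imwrite(f'pics/{name}.png',im[:,:,::-1]); np.savez(f'pics/{name}.npz',im=im,d=d)
K,T,_=c2w('wrist',o); print(o['tool_pos'].round(4),o['tool_rot'].round(2),o['force'].round(2),o['time_s'])
for t in ['top_face','top_edge','stop_face','middle_panel']:
    for r in pinpoint('wrist',t)[:2]:
        print(t,round(r['conf'],2),np.round(r['uv'],0),*[onplane(r['uv'],z,K,T).round(4) for z in (.028,.02)])
E
python3 w.py w1
```

```text
[ 0.5038 -0.0775  0.1427] [ 1.7992e+02 -5.0000e-02  8.3670e+01] [0.67 0.28 0.37] 2.6
top_face 0.84 [341. 244.] [ 0.5165 -0.1249  0.028 ] [ 0.5166 -0.1285  0.02  ]
top_edge 0.96 [343. 160.] [ 0.5254 -0.048   0.028 ] [ 0.5258 -0.0495  0.02  ]
```

View pics/w1.png

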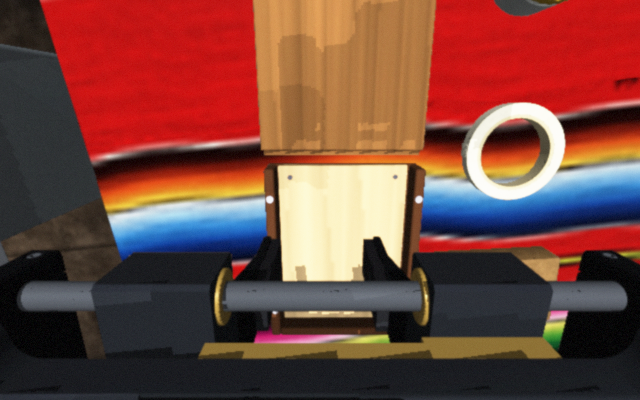

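Wrist view: the cream blank sits in the tray with its leading edge at row 163, and the deck starts at row 150. The fingers straddle the mid-line, and the positions agree with the top camera to about 2 mm.

drive_tool:
  moves: "-0.012 0.0045 0.02 0 0; -0.024 0.009 0.04 0 0; -0.036 0.0135 0.06 0 0; -0.048 0.018 0.075 0 0; -0.048 0.018 0.09 0 0; -0.048 0.018 0.1 0 0; -0.048 0.018 0.1 0 0; -0.048 0.018 0.1 0 0"

```text
time_s: 3.65
tool_pos: [0.5163, -0.1243, 0.0428]
tool_rot: [180.0, -0.0, 83.9]
force: [-0.0, -0.2, -0.1]
grip_width: 0.0436
```

```bash
python3 -c "
from h import *
o=get_obs();print(o['tool_pos'],o['tool_rot'],o['force'],o['wrist_torque'])"
```

```text
[ 0.5163055  -0.12431274  0.04283556] [ 1.79983275e+02 -3.96601729e-02  8.38535217e+01] [-0.01916547 -0.24560754 -0.08428411] [-0.11497285  0.02138499  0.0041017 ]
```

Descend slowly: to about 2 mm above, then in small steps.

drive_tool:
  moves: "-0.002 0 0.003 0 0; -0.002 0 0.006 0 0; -0.002 0 0.009 0 0; -0.002 0 0.011 0 0; -0.002 0 0.012 0 0; -0.002 0 0.0125 0 0; -0.002 0 0.0125 0 0; -0.002 0 0.0125 0 0"

```text
time_s: 4.45
tool_pos: [0.5159, -0.1275, 0.0301]
tool_rot: [180.0, -0.0, 83.8]
force: [-0.7, 0.1, -0.1]
grip_width: 0.0437
```

drive_tool:
  moves: "0 0 0.0003 0 0; 0 0 0.0006 0 0; 0 0 0.0009 0 0; 0 0 0.0012 0 0; 0 0 0.0015 0 0; 0 0 0.0015 0 0; 0 0 0.0015 0 0; 0 0 0.0015 0 0"

```text
time_s: 5.25
tool_pos: [0.5158, -0.1274, 0.0286]
tool_rot: [180.0, -0.0, 83.8]
force: [0.4, 0.2, 0.4]
grip_width: 0.0436
```

drive_tool:
  moves: "0 0 0.0002 0 0; 0 0 0.0004 0 0; 0 0 0.0006 0 0; 0 0 0.0008 0 0; 0 0 0.001 0 0; 0 0 0.001 0 0; 0 0 0.001 0 0; 0 0 0.001 0 0"

```text
time_s: 6.05
tool_pos: [0.5163, -0.1276, 0.0285]
tool_rot: [180.0, -0.0, 83.8]
force: [-1.3, 0.2, 8.1]
grip_width: 0.0432
```

drive_tool:
  moves: "0.001 0 -0.0001 0 0; 0.003 0 -0.0001 0 0; 0.006 0 -0.0001 0 0; 0.009 0 -0.0001 0 0; 0.012 0 -0.0001 0 0; 0.015 0 -0.0001 0 0; 0.018 0 -0.0001 0 0; 0.02 0 -0.0001 0 0"

```text
time_s: 6.85
tool_pos: [0.5191, -0.1081, 0.0285]
tool_rot: [179.9, 0.0, 83.8]
force: [0.1, -1.5, 4.4]
grip_width: 0.0435
```

```bash
python3 w.py w2
```

```text
[ 0.5191 -0.1081  0.0285] [1.7986e+02 3.0000e-02 8.3760e+01] [ 0.1  -1.51  4.37] 6.85
top_face 0.71 [321. 257.] [ 0.5188 -0.1099  0.028 ] [ 0.5184 -0.1138  0.02  ]
top_edge 0.88 [334. 115.] [ 0.5329 -0.0364  0.028 ] [ 0.5332 -0.0368  0.02  ]
```

View pics/w2.png

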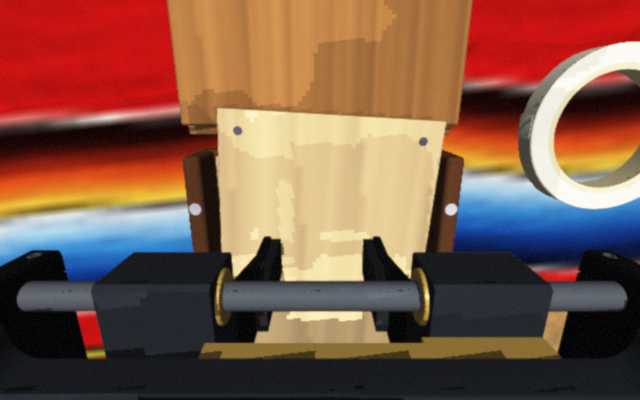

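The blank slides, but it has turned about 4° clockwise (leading edge at row 108 on the left, 124 on the right). The left finger is carrying most of the press. I'll lift, close the fingers into one central tip, press ahead of centre so the blank trails, and measure the pose.

drive_tool:
  moves: "0 0 -0.002 0 0; 0 0 -0.005 0 0; 0 0 -0.008 0 0; 0.01 0 -0.008 0 -1; 0.02 0 -0.008 0 -1; 0.03 0 -0.008 0 -1; 0.03 0 -0.008 0 -1; 0.03 0 -0.008 0 -1"
  grip_force: 10

```text
time_s: 7.9
tool_pos: [0.5212, -0.0772, 0.0355]
tool_rot: [-180.0, 0.0, 83.8]
force: [0.2, -0.7, -0.0]
grip_width: 0.0115
```

```bash
cat > m.py <<'E'
from h import *
import sys
name=sys.argv[1]; o=get_obs(); im,d=read_camera('wrist'); cv2.imwrite(f'pics/{name}.png',im[:,:,::-1])
K,T,_=c2w('wrist',o); print(o['time_s'],o['tool_pos'].round(4),o['tool_rot'].round(2),'F',o['force'].round(2),'M',o['wrist_torque'].round(3),o['grip_width'].round(4))
hsv=cv2.cvtColor(im,cv2.COLOR_RGB2HSV).astype(int); H,S,V=hsv[...,0],hsv[...,1],hsv[...,2]
zt=float(sys.argv[2]) if len(sys.argv)>2 else .028
P=np.array([[onplane((u,v),zt,K,T)[:2] for u in range(0,640)] for v in range(0,290)])
m=((H>12)&(H<38)&(S<105)&(V>120))[:290]
m=cv2.morphologyEx(m.astype(np.uint8),cv2.MORPH_OPEN,np.ones((5,5)))
n,l,s,c=cv2.connectedComponentsWithStats(m); i=1+np.argmax(s[1:,4]); m=l==i
# leading edge: first mask row per column; sides: first/last col per row
us=np.where(m.any(0))[0]; us=us[(us>us.min()+15)&(us<us.max()-15)]
def line(pts,lab):
    pts=np.array(pts); f=cv2.fitLine((pts*1000).astype(np.float32),cv2.DIST_HUBER,0,.01,.01).ravel()
    a=np.degrees(np.arctan2(f[1],f[0]))%180; print(lab,'angle',a.round(2),'pt',f[2:].round(1),len(pts)); return a,f
line([P[np.argmax(m[:,u]),u] for u in us],'lead (+90=heading)')
v0=min(np.argmax(m[:,u]) for u in us)+25
rows=range(v0,min(v0+90,235))
L=[];Rr=[]
for v in rows:
    c=np.where(m[v])[0]
    if len(c)>50: L.append(P[v,c[0]]);Rr.append(P[v,c[-1]])
line(L,'left');line(Rr,'right')
E
python3 m.py w3
```

```text
Traceback (most recent call last):
  File "m.py", line 4, in <module>
    K,T,_=c2w('wrist',o); print(o['time_s'],o['tool_pos'].round(4),o['tool_rot'].round(2),'F',o['force'].round(2),'M',o['wrist_torque'].round(3),o['grip_width'].round(4))
                                                                                                                                                 ^^^^^^^^^^^^^^^^^^^^^
AttributeError: 'float' object has no attribute 'round'
```

View pics/w3.png

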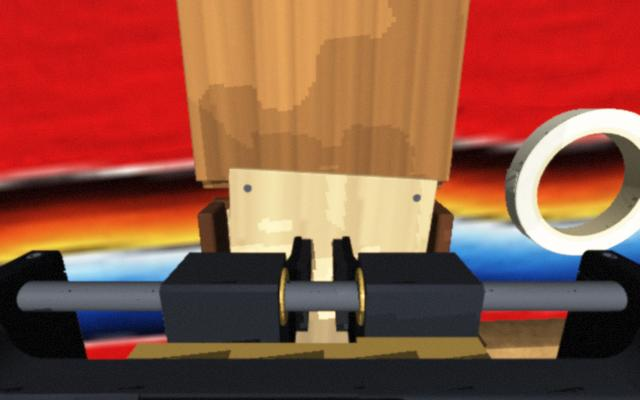

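```bash
sed -i "s/o\['grip_width'\].round(4)/o['grip_width']/" m.py; python3 m.py w3
```

```text
7.95 [ 0.5212 -0.0778  0.0356] [-1.800e+02  1.000e-02  8.379e+01] F [ 0.41 -0.97 -0.4 ] M [-0.103  0.067  0.032] 0.007754381055536096
lead (+90=heading) angle 170.46 pt [531.3 -35.2] 178
left angle 75.8 pt [474.5 -48.1] 42
right angle 81.25 pt [582.7 -63.6] 42
```

drive_tool:
  moves: "0 0.002 0.003 0 -1; 0 0.002 0.006 0 -1; 0 0.002 0.0067 0 -1; 0 0.002 0.0071 0 -1; 0 0.002 0.0075 0 -1; 0 0.002 0.0078 0 -1; 0 0.002 0.008 0 -1; 0 0.002 0.008 0 -1"

```text
time_s: 8.8
tool_pos: [0.5236, -0.0783, 0.0284]
tool_rot: [180.0, -0.0, 83.7]
force: [-2.2, 0.8, 6.6]
grip_width: 0.0003
```

drive_tool:
  moves: "0.001 0 0 -0.5 -1; 0.003 0 0 -1 -1; 0.006 0 0 -1.5 -1; 0.009 0 0 -2 -1; 0.012 0 0 -2.5 -1; 0.015 0 0 -3 -1; 0.018 0 0 -3.5 -1; 0.02 0 0 -4 -1"

```text
time_s: 9.6
tool_pos: [0.5264, -0.0583, 0.0284]
tool_rot: [179.9, 0.0, 87.8]
force: [0.8, -2.6, 4.3]
grip_width: 0.0002
```

```bash
python3 m.py w4
```

```text
9.6 [ 0.5264 -0.0583  0.0284] [1.7988e+02 2.0000e-02 8.7790e+01] F [ 0.82 -2.62  4.28] M [-0.454  0.121 -0.082] 0.00022749295164416493
lead (+90=heading) angle 172.96 pt [532.4 -15.2] 186
left angle 82.93 pt [477.4 -28.9] 42
right angle 83.01 pt [585.5 -38.5] 42
```

drive_tool:
  moves: "0.003 0.0002 0.0001 -0.3 -1; 0.007 0.0004 0.0001 -0.6 -1; 0.011 0.0006 0.0001 -0.9 -1; 0.015 0.0008 0.0001 -1 -1; 0.019 0.0011 0.0001 -1 -1; 0.023 0.0014 0.0001 -1 -1; 0.027 0.0017 0.0001 -1 -1; 0.03 0.002 0.0001 -1 -1"

```text
time_s: 10.45
tool_pos: [0.5289, -0.0279, 0.0278]
tool_rot: [180.0, -0.0, 88.8]
force: [-0.2, -1.6, 5.3]
grip_width: 0.0008
```

```bash
python3 m.py w5
```

```text
10.45 [ 0.5289 -0.0279  0.0278] [179.97  -0.    88.78] F [-0.23 -1.56  5.26] M [-0.422  0.11   0.032] 0.0008239416136493392
lead (+90=heading) angle 173.84 pt [534.6  15.6] 182
left angle 83.92 pt [479.1  -3. ] 42
right angle 84.72 pt [587.2  -5.7] 42
```

drive_tool:
  moves: "0.003 0.0003 0.0001 0 -1; 0.007 0.0006 0.0001 0 -1; 0.011 0.0009 0.0002 0 -1; 0.015 0.0012 0.0003 0 -1; 0.019 0.0016 0.0003 0 -1; 0.023 0.0019 0.0004 0 -1; 0.027 0.0023 0.0004 0 -1; 0.03 0.0026 0.0004 0 -1"

```text
time_s: 11.3
tool_pos: [0.5321, 0.0021, 0.0274]
tool_rot: [180.0, -0.0, 88.8]
force: [-0.8, -2.1, 6.1]
grip_width: 0.0008
```

drive_tool:
  moves: "0.003 0.0003 0 0 -1; 0.007 0.0006 0 0 -1; 0.011 0.0009 0.0001 0 -1; 0.015 0.0012 0.0001 0 -1; 0.019 0.0016 0.0001 0 -1; 0.023 0.0019 0.0002 0 -1; 0.027 0.0023 0.0002 0 -1; 0.03 0.0026 0.0002 0 -1"

```text
time_s: 12.1
tool_pos: [0.5353, 0.032, 0.0272]
tool_rot: [180.0, -0.0, 88.8]
force: [-0.0, -1.8, 5.8]
grip_width: 0.0007
```

```bash
python3 m.py w6 .0265
```

```text
12.1 [0.5353 0.032  0.0272] [179.98  -0.    88.78] F [-0.02 -1.8   5.77] M [-0.416  0.106  0.005] 0.0007387101455372017
lead (+90=heading) angle 173.9 pt [541.2  75.2] 183
left angle 83.92 pt [484.7  52.3] 42
right angle 84.19 pt [594.1  53.9] 42
```

View pics/w6.png

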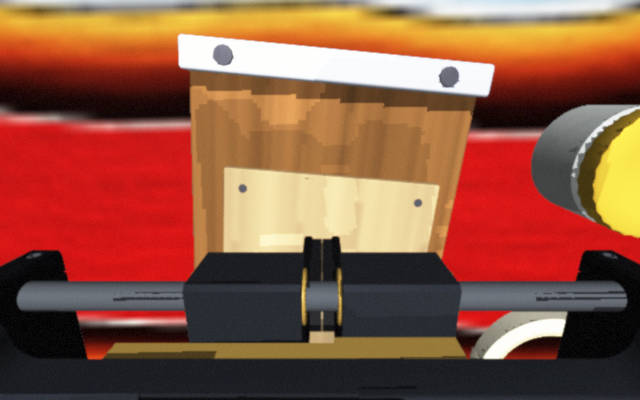

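The blank runs true, parallel to the stop (leading edge rows 168–186, bar rows 70–95), with about 40 mm left.

drive_tool:
  moves: "0.003 0.0003 0 0 -1; 0.007 0.0006 0 0 -1; 0.011 0.0009 0.0001 0 -1; 0.015 0.0013 0.0002 0 -1; 0.019 0.0017 0.0003 0 -1; 0.022 0.002 0.0004 0 -1; 0.025 0.0022 0.0004 0 -1; 0.028 0.0024 0.0005 0 -1"

```text
time_s: 12.95
tool_pos: [0.5381, 0.0597, 0.0265]
tool_rot: [180.0, 0.0, 88.8]
force: [-1.1, -1.9, 4.1]
grip_width: 0.0005
```

```bash
python3 m.py w7 .026
```

```text
12.95 [0.5381 0.0597 0.0265] [180.     0.    88.76] F [-1.11 -1.91  4.12] M [-0.403  0.063  0.047] 0.0005452060399864686
lead (+90=heading) angle 173.84 pt [544.3 100.8] 182
left angle 83.95 pt [488.3  81.8] 38
right angle 84.25 pt [597.4  80.5] 38
```

drive_tool:
  moves: "0.002 0.0002 0.0001 0 -1; 0.004 0.0003 0.0002 0 -1; 0.006 0.0005 0.0002 0 -1; 0.008 0.0007 0.0002 0 -1; 0.009 0.0008 0.0002 0 -1; 0.01 0.0009 0.0002 0 -1; 0.01 0.0009 0.0002 0 -1; 0.01 0.0009 0.0002 0 -1"

```text
time_s: 13.8
tool_pos: [0.5394, 0.0696, 0.0265]
tool_rot: [180.0, -0.0, 88.8]
force: [-0.1, -0.6, 5.4]
grip_width: 0.0007
```

drive_tool:
  moves: "0.0005 0 0 0 -1; 0.001 0.0001 0 0 -1; 0.0015 0.0001 0 0 -1; 0.002 0.0002 0 0 -1; 0.0025 0.0002 0 0 -1; 0.003 0.0003 0 0 -1; 0.003 0.0003 0 0 -1; 0.003 0.0003 0 0 -1"

```text
time_s: 14.6
tool_pos: [0.5397, 0.0724, 0.0265]
tool_rot: [180.0, -0.0, 88.7]
force: [-0.7, -1.9, 6.1]
grip_width: 0.0003
```

```bash
python3 m.py w8 .026
```

```text
14.6 [0.5397 0.0724 0.0265] [179.98  -0.    88.74] F [-0.74 -1.94  6.08] M [-0.334  0.045  0.052] 0.00027455186810358993
lead (+90=heading) angle 173.79 pt [544.9 113.6] 182
left angle 83.93 pt [490.2  96.8] 38
right angle 83.89 pt [599.1  93.2] 38
```

drive_tool:
  moves: "0.0005 0 0 0 -1; 0.001 0.0001 0 0 -1; 0.0015 0.0001 0 0 -1; 0.002 0.0002 0 0 -1; 0.0025 0.0002 0 0 -1; 0.003 0.0003 0 0 -1; 0.0035 0.0003 0 0 -1; 0.004 0.0004 0 0 -1"

```text
time_s: 15.45
tool_pos: [0.5402, 0.0763, 0.0265]
tool_rot: [180.0, 0.0, 88.7]
force: [-0.1, -2.3, 5.4]
grip_width: 0.0003
```

```bash
python3 m.py w9 .026; python3 -c "
import cv2;a=cv2.imread('pics/w9.png');cv2.imwrite('pics/w9c.png',cv2.resize(a[80:260,160:520],None,fx=2.2,fy=2.2))"
```

```text
15.45 [0.5402 0.0763 0.0265] [179.98   0.    88.74] F [-0.07 -2.32  5.36] M [-0.464  0.105 -0.045] 0.0003276246522457904
lead (+90=heading) angle 173.94 pt [546.6 115.3] 182
left angle 83.93 pt [490.6  99.3] 35
right angle 84.24 pt [599.6  97.2] 35
```

View pics/w9c.png

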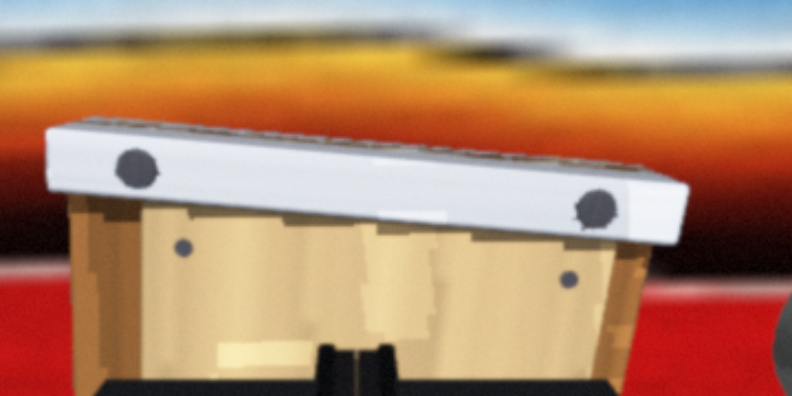

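Only a thin shadow is left at the stop. I'll push gently on until the resistance rises.

drive_tool:
  moves: "0.0005 0 0 0 -1; 0.001 0.0001 0 0 -1; 0.0015 0.0001 0 0 -1; 0.002 0.0002 0 0 -1; 0.0025 0.0002 0 0 -1; 0.003 0.0003 0 0 -1; 0.003 0.0003 0 0 -1; 0.003 0.0003 0 0 -1"

```text
time_s: 16.3
tool_pos: [0.5406, 0.0789, 0.0265]
tool_rot: [180.0, 0.0, 88.7]
force: [-1.6, -1.8, 5.3]
grip_width: 0.0005
```

drive_tool:
  moves: "0.0005 0 0 0 -1; 0.001 0.0001 0 0 -1; 0.0015 0.0001 0 0 -1; 0.002 0.0002 0 0 -1; 0.0025 0.0002 0 0 -1; 0.003 0.0003 0 0 -1; 0.0035 0.0003 0 0 -1; 0.004 0.0004 0 0 -1"

```text
time_s: 17.1
tool_pos: [0.5411, 0.0828, 0.0265]
tool_rot: [180.0, 0.0, 88.7]
force: [-0.7, -1.1, 5.8]
grip_width: 0.0004
```

```bash
python3 m.py w10 .026
```

```text
17.1 [0.5411 0.0828 0.0265] [1.7998e+02 3.0000e-02 8.8730e+01] F [-0.68 -1.07  5.8 ] M [-0.682  0.174 -0.   ] 0.00041073094403409134
lead (+90=heading) angle 174.18 pt [545.6 115.5] 180
left angle 83.91 pt [491.1 102.8] 22
right angle 84.23 pt [599.6  97.3] 22
```

drive_tool:
  moves: "0.0005 0 0 0 -1; 0.001 0.0001 0 0 -1; 0.0015 0.0001 0 0 -1; 0.002 0.0002 0 0 -1; 0.0025 0.0002 0 0 -1; 0.003 0.0003 0 0 -1; 0.003 0.0003 0 0 -1; 0.003 0.0003 0 0 -1"

```text
time_s: 17.95
tool_pos: [0.5414, 0.0859, 0.0265]
tool_rot: [180.0, 0.0, 88.7]
force: [-0.8, -2.4, 5.6]
grip_width: 0.0004
```

```bash
python3 m.py w11 .026
cat > dots.py <<'E'
from h import *
# tool poses at each picture; screw dots on the panel and bar
for n,p,y in [('w8',[.5397,.0724,.0265],88.74),('w9',[.5402,.0763,.0265],88.74),('w10',[.5411,.0828,.0265],88.73),('w11',get_obs()['tool_pos'],get_obs()['tool_rot'][2])]:
    K,T,_=c2w('wrist',dict(tool_pos=p,tool_rot=[180,0,y]))
    g=cv2.imread(f'pics/{n}.png')
    h=cv2.cvtColor(g,cv2.COLOR_BGR2HSV); b=((h[...,2]<120)&(h[...,1]<90)).astype(np.uint8); b[:, :170]=0; b[:,480:]=0; b[245:]=0
    _,l,s,c=cv2.connectedComponentsWithStats(b)
    print(n,[(c[i].round(0),int(s[i,4]),(onplane(c[i],.026,K,T)[:2]*1000).round(1)) for i in range(1,len(s)) if 25<s[i,4]<600])
E
python3 dots.py
```

```text
17.95 [0.5414 0.0859 0.0265] [1.7998e+02 3.0000e-02 8.8730e+01] F [-0.84 -2.44  5.55] M [-0.617  0.087 -0.012] 0.00042859458630389603
lead (+90=heading) angle 174.2 pt [546.8 115.1] 179
left angle 83.91 pt [491.1 102.5] 16
right angle 82.67 pt [599.9 100.4] 16
w8 [(array([198.,  91.]), 125, array([484.2, 157.3])), (array([391.,  96.]), 68, array([574.1, 153.4])), (array([222., 148.]), 240, array([492.3, 130.5])), (array([432., 167.]), 239, array([596. , 118.9])), (array([260., 166.]), 151, array([510.5, 121.6])), (array([397., 177.]), 97, array([578.9, 114. ])), (array([465., 182.]), 28, array([613.3, 110.8])), (array([181., 191.]), 48, array([468.9, 109.2])), (array([243., 192.]), 39, array([500.6, 108. ])), (array([418., 207.]), 36, array([590.4,  98.3])), (array([321., 241.]), 185, array([539.8,  80. ]))]
w9 [(array([198.,  99.]), 132, array([484.1, 157.8])), (array([390., 103.]), 75, array([574.2, 153.9])), (array([222., 156.]), 233, array([492.3, 130.4])), (array([379., 150.]), 30, array([570.1, 131.7])), (array([431., 175.]), 225, array([596.1, 118.9])), (array([319., 179.]), 3
[... 646 characters left out ...]
80., 208.]), 52, array([468.4, 110.5])), (array([416., 216.]), 36, array([591.2, 103.6])), (array([322., 241.]), 190, array([541.5,  90.3]))]
w11 [(array([199., 117.]), 122, array([484.5, 159. ])), (array([387., 122.]), 68, array([574.4, 155. ])), (array([344., 166.]), 28, array([553.7, 133.9])), (array([221., 176.]), 225, array([492.2, 129.9])), (array([426., 194.]), 210, array([595.9, 118.5])), (array([218., 189.]), 40, array([489.8, 123.3])), (array([459., 207.]), 36, array([613.3, 111.4])), (array([243., 207.]), 38, array([501.5, 113.5])), (array([180., 213.]), 49, array([468.5, 110.9])), (array([415., 222.]), 34, array([591.2, 103.6])), (array([321., 241.]), 186, array([541.7,  93.4]))]
```

The panel's dots stayed put in the world (501.5,113.5 / 591.2,103.6) over the last 3 mm of finger travel, so the blank is against the stop. Dots and bar screws are parallel within 0.1°. Lift off.

drive_tool:
  moves: "0 0 -0.003 0 -1; 0 0 -0.01 0 -1; 0 0 -0.025 0 -1; -0.01 0 -0.045 0 -1; -0.02 0 -0.065 0 -1; -0.03 0 -0.085 0 -1; -0.03 0 -0.1 0 -1; -0.03 0 -0.1 0 -1"

```text
time_s: 18.8
tool_pos: [0.5423, 0.0572, 0.1291]
tool_rot: [179.7, -0.1, 88.8]
force: [0.1, -0.3, -0.2]
grip_width: 0.0005
```

Run:
```python
from h import *
o=get_obs(); im,d=read_camera('wrist'); cv2.imwrite('pics/w12.png',im[:,:,::-1]); print(o['force'],o['tool_pos'],o['time_s'])
im,d=read_camera('top'); K,T,_=c2w('top')
z=np.load('pics/top0.npz')['im']
cv2.imwrite('pics/top1.png',np.vstack([cv2.resize(a[110:280,210:440],None,fx=1.7,fy=1.7) for a in (z,im)])[:,:,::-1])
hsv=cv2.cvtColor(im,cv2.COLOR_RGB2HSV)
# shift of bystanders: phase match of patches between before and after
for n,(x0,y0,x1,y1) in dict(jar=(250,148,286,184),tape=(303,150,347,192),block=(360,150,398,204)).items():
    r=cv2.matchTemplate(im[y0-8:y1+8,x0-8:x1+8],z[y0:y1,x0:x1],cv2.TM_CCOEFF_NORMED); _,s,_,l=cv2.minMaxLoc(r); print(n,round(s,3),l[0]-8,l[1]-8)
```

```text
[ 0.10453277 -0.31418807 -0.23371687] [0.54233274 0.05723482 0.12908906] 18.8
jar 0.84 0 -1
tape 1.0 0 0
block 1.0 0 0
```

View pics/w12.png

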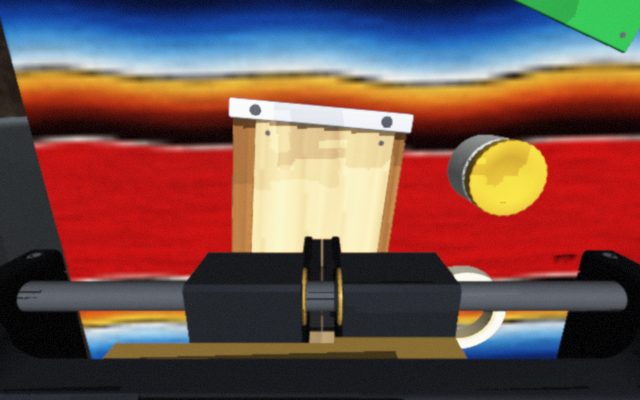

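View pics/top1.png

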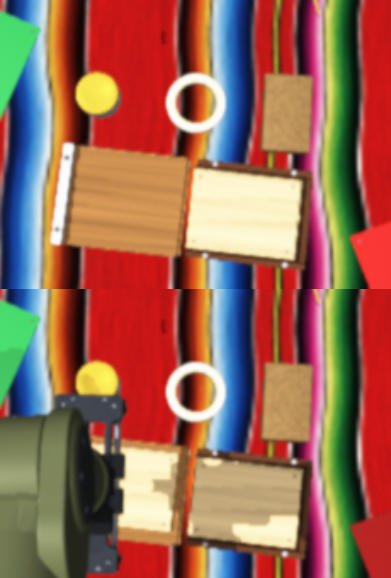

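The blank abuts the bar squarely (wrist px 253–393, row ~125). The middle blank sits in the tray as before, and the bystanders haven't moved.

```bash
python3 -c "
from cell import *
print(sign_off())"
```

```text
the job is handed in; nothing more can be done
None
```

The top blank is drawn out of the tray and rests against the stop bar. I handed the job in at about 19 s; `sign_off()` gives no verdict, so what follows is from my own checks.

- **What I did:** I pressed with two spread fingertips at first, which pulled unevenly and turned the blank about 3.3° over the first 20 mm. I lifted, closed the fingers to one tip ahead of centre, turned the blank straight, and dragged it to the stop with about 4–7 N. The highest press I read was 8 N, at the first contact; force was only read at the end of each 0.8 s move.
- **Blank against the stop:** the screw dots on the blank stayed put while the fingertip moved another 3 mm, so the blank had reached the bar. Dots and bar screws were parallel within about 0.1°, and the blank was within about 2 mm of the bed's middle line.
- **Robot clear:** after lifting, the force was near zero with the fingertips about 0.1 m above the bed.
- **Lower blanks:** the top view shows the middle blank in the tray as before. I only compared this by eye. The bottom blank is hidden under it, so I did not check that one separately.
- **Bystanders:** tape and block matched their start pictures exactly. The jar matched less well (0.84, shifted 1 pixel), with the gripper partly covering it.
- **Weaker evidence:** the force reading showed no clear jump at the stop, because the fingertip slips first. Contact there rests on the dots and the pictures.

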